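# Reset the tripped block heater

### The arm

A 7-joint arm with a two-finger parallel gripper is mounted at the origin on the work surface. World frame = base frame: x ahead of the robot, y to its left, z up, the work surface at z = 0. Lengths are in m, angles in rad, forces in N, time in s.
With the tool pointing down it reaches from about 0.4 to 0.85 m from the base axis. Payload 10.4 kg.
Tool frame: the origin (TCP) lies between the finger pads; the fingertips stand ahead of it and the grasp point (between the pads) lies 3 mm ahead of it (r.tips_ahead is the z of the fingertips in the tool frame, in m); z points along the fingers, y is the line along which they close (so a half turn about z gives the same grasp; the last joint's range is limited). The gripper opens to 87 mm and grips with 3 to 60 N. Pads are 19 mm wide; open, the fingers measure 117 mm over their backs; the gripper's body (75 mm by 190 mm) begins 51 mm behind the grasp point.
Start: joints at [-1.304, 0.332, -0.065, 1.46, 0.022, 1.35, -0.088], TCP at [0.179, 0.599, 0.219] pointing down, gripper open.
Joint ranges: [-2.6, 2.6], [-0.5, 2.12], [-1.47, 1.34], [0.16, 2.42], [-1.27, 4.41], [0.06, 2.06], [-2.6, 2.6]. Speed limits (rad/s): [2.22, 2.22, 2.79, 2.79, 3.14, 3.14, 3.14].

### API

Orientations are given as a unit quaternion [x, y, z, w].
In Python, from bench import telemetry, camera, get_calibration, r gives the robot as it stands.
- The arm moves only by the tool drive_tool, never from a script. Its argument "series" is one flat list of numbers, 7 for each row, row after row: the turn, a rotation vector about the tool's x, y, z in units of 5 degrees (1.0 is 5 degrees), then the shift along the tool's x, y, z in units of 40 mm (1.0 is 40 mm), then the opening, from -1 (shut) to 1 (fully open). A call has 1 to 10 rows; each row is the pose to reach, as a shift and turn from the pose commanded when the call began, along the tool's axes at that moment; what a row does not reach only later rows make up. A row lasts 1/12 s, in which the tool goes at most 41.7 mm and 7.16 degrees, less where a joint would pass 70% of its speed; a pose out of reach is approached as far as the arm can. A call with a gripper value outside its range is refused whole. The fingers move at their own pace and stop on an object; "grip_force" is the grip in N (left out, the last holds). Time passes only in rows, so rows that repeat a pose let the fingers close. It gives the time, the measured TCP pose, the force, the opening and the grip force at its end, in the units of the state.
- telemetry.read_state(): the state, without advancing time (a new reading comes with each control period).
- camera(name): name is "scene" or "top"; returns the picture (480x640x3 uint8, red, green, blue); there is no depth.
- get_calibration(name): a dict with "fovy" (degrees; the focal length in pixels is half the picture's height over the tangent of half this angle, whatever the lens; pixels are square), "cx", "cy" (the principal point, pixels), "xyz" and "rotation" of the camera in the world. Camera axes: x right, y up, looking along -z (the intrinsics and any distortion apply to the point x, -y, -z); pixel columns grow to the right and rows downward; lengths in m; the calibration is good to about 2 mm. A picture is of the moment at which its call begins. get_calibration takes no time and is no camera call.
- r.close_job(): hands the job in; it is judged then, once.
The state is a dict: "time": time; "joint_positions": joint angles; "joint_vel": joint speeds; "joint_torque": joint torques, N m; "ee_pos": TCP position; "eef_rot": TCP orientation; "ft_force": force on the tool from outside, world axes, zero at the start; "torque": the same for the moment, N m; "width": finger opening in m; "grip_force": force on a finger pad.
Only numpy, scipy, OpenCV 4.12 (cv2) and the standard library are available. Lean on these libraries where they do the work, as an engineer would, in place of code of your own. Each camera call takes 0.05 s, during which the arm holds its last target. There are 200 camera calls.

### The job

The block heater has tripped. Push its clear guard fully aside, reach into the red-framed well and press the sunken red reset key all the way down, keeping it down for about two seconds; then let it up and push the guard fully back over the wells. Push and press with the fingertips, do not press the white test key, and do not pick up or shift the things standing around.

Things in the scene. Friction and masses are not known exactly. Their poses are not given: they have to be found in the camera images.
- heater: Grey box, fixed. Origin on the bench below the midpoint between its two key wells. Own axes: housing x -95..95, y -62..148 mm, flat deck 110 mm above the bench. Two rails 8 mm wide, 10 mm high run along y at x = +-70 mm. Wells at x = -31 and +31 mm, y = 0; which holds the reset key changes. Two small red trip lamps at the deck's -y corners are not keys. Yaw within 25 degrees.
- guard (a joint): Slide of the guard along the heater's +y, m: 0 = fully home over both wells (stop), 0.085 = fully aside (stop), wells clear with 12 mm to spare. It stays where it is left and takes about 2 N to push.
- guard_top (a point): Centre of the upper face of the guard: a low sliding cover with a blue frame and a clear pane, 126 mm (heater x) by 96 mm (heater y) by 18 mm tall, its underside 1 mm above the deck and this point 19 mm above the deck. It is too wide to pinch: push against the upright blue side faces, 48 mm from this point along the heater's y.
- reset_well: Dark square insert, 61.5 mm, with a thin red frame, let in flush with the deck; a round well of 46 mm bore in it holds the red reset key. Origin on the well's axis, 46 mm below the rim.
- reset_rim (a point): Centre of the mouth of the reset well, level with the deck.
- reset_key_top (a point): Centre of the upper face of the round red reset key, 30 mm across, 20 mm below the rim when up.
- reset_key (a joint): Travel of the red reset key, m: 0 = up, 0.006 = all the way down (stop). Spring: 2 N to start, 5 N at the bottom; it comes up again by itself.
- test_well: The like insert with a white frame, holding the white test key, which must be left alone. Origin on the well's axis, 46 mm below the rim.
- test_key_top (a point): Centre of the upper face of the white test key, 30 mm across, 20 mm below the rim.
- test_key (a joint): Travel of the white test key, m: 0 = up, 0.006 = down. Same spring.
- reagent: Loose white plastic jar, 52 mm across, 100 mm tall, beside the heater's -y end. Origin at the centre of its underside.
- carton: Loose small white carton, 100 x 55 x 20 mm, lying beside the heater's +y end. Origin at the centre of its underside.
- case: Loose flat black case with a blue lid, 75 x 110 x 25 mm, behind the heater (its +x side). Origin at the centre of its underside.
- vial: Loose amber vial with a blue cap, 28 mm across, 55 mm tall, behind the heater (its +x side). Origin at the centre of its underside.

How it is judged:
On the way, in this order (a step that is already met when the one before it is completed fails the run):
1. the guard is pushed fully aside (value of joint guard above 0.078 m), for 0.1 s.
2. with the guard aside, the red reset key is kept down by the fingers for 1.5 s (value of joint reset_key above 0.0045 m and contact force between the fingers and reset_well above 1 N and value of joint guard above 0.072 m), for 1.5 s.
At the end, for the whole second after the job is handed in: The guard is back over the wells (within 6 mm of its stop), both keys are up (within 1 mm), and the jar, carton, case and vial are within 20 mm of where they stood (value of joint guard below 0.006 m and value of joint each of reset_key, test_key below 0.001 m and distance of each of reagent, carton, case, vial from where it was at the start of the episode below 0.02 m); the robot touches nothing.
It fails at once if the white test key is pressed (more than 2 mm) (value of joint test_key above 0.002 m).
It fails at once if a thing standing around is picked up or shifted by more than 20 mm (distance of any of reagent, carton, case, vial from where it was at the start of the episode above 0.02 m).
It also fails if it takes over 58 s, if anything falls off the work surface, if the arm or the gripper's body presses on something with over 40 N, if the wrist force passes 120 N, or if a joint passes its speed limit or range.

## Working session

There is one attempt and no reset: what is moved stays moved. The work goes in short steps, Python scripts to look and compute and a tool call to move; the robot and the scene stay as the last step left them, time stands still between calls to the robot, and variables do not carry over. Pictures are saved under pics/ and viewed, at most 10 in all, crops included, and the job is handed in when it is done.

Besides the shell and the picture viewer there is one more tool, called after "Call:" as name(argument=value, ...) on one line, values as JSON. drive_tool: Moves the arm, as the interface text tells. Its arguments: {"type":"object","properties":{"series":{"type":"array"},"grip_force":{"type":"number"}},"required":["series"]}

```bash
ls; mkdir -p pics
python3 - <<'E'
from bench import telemetry, camera, get_calibration, r
import cv2
for n in("scene","top"):
    im=camera(n); cv2.imwrite(f"pics/{n}0.png",im[:,:,::-1]); print(n,get_calibration(n))
s=telemetry.read_state(); print(s, r.tips_ahead)
E
```

```text
pics
scene {'fovy': 43.23049867244851, 'cx': 324.81977069934214, 'cy': 233.54000823834514, 'xyz': array([ 1.35490978, -0.26333352,  0.79762066]), 'rotation': array([0.34568953, 0.23903382, 0.51509824, 0.74701766])}
top {'fovy': 44.138102057458596, 'cx': 327.7288090004532, 'cy': 236.45148716393385, 'xyz': array([0.44250889, 0.00937922, 1.13672698]), 'rotation': array([ 0.0533959 , -0.05701128, -0.6951128 ,  0.71464452])}
{'time': 0.1, 'joint_positions': array([-1.30360079,  0.33283382, -0.0646706 ,  1.46086809,  0.02161608,
        1.34990248, -0.08850186]), 'joint_vel': array([ 0.0013329 , -0.00259444, -0.00112739, -0.00018163,  0.00019555,
        0.00079288,  0.00071288]), 'joint_torque': array([ 1.66224534e-03, -6.24546075e+01,  2.46859866e-02, -3.90713096e+01,
       -6.14169636e-02,  3.66223056e-02,  4.38325242e-05]), 'ee_pos': array([0.17852187, 0.59858844, 0.2185126 ]), 'eef_rot': array([ 1.44394537e-01,  9.89519977e-01, -6.55911624e-04, -5.28918113e-05]), 'ft_force': array([ 0.91245006,  0.647361  , -0.98552527]), 'torque': array([ 0.04566037, -0.00124208,  0.02651423]), 'grip_force': 0.0, 'width': 0.08714593165682717} 0.022
```

View pics/top0.png

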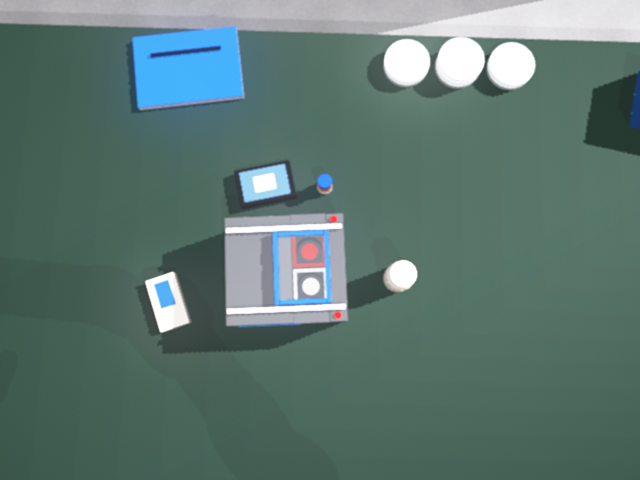

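View pics/scene0.png

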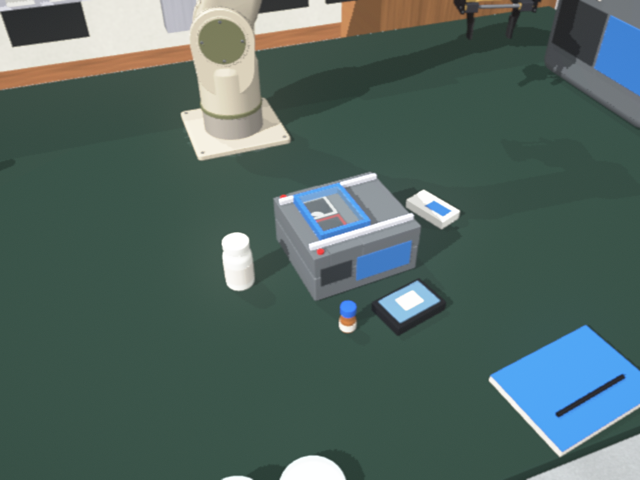

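The top view shows the heater at about (285,270) px, with its +y end to the left. The guard's blue frame spans x 275–330, y 232–304. The red key is at (309,251) and the white key at (311,286). The scene view agrees.

```bash
cat > h.py <<'E'
import numpy as np, cv2
from bench import telemetry, camera, get_calibration, r
from scipy.spatial.transform import Rotation as R
def ray(name,px,z):
    c=get_calibration(name); f=240/np.tan(np.radians(c["fovy"]/2))
    d=R.from_quat(c["rotation"]).apply([(px[0]-c["cx"])/f,-(px[1]-c["cy"])/f,-1])
    return c["xyz"]+d*(z-c["xyz"][2])/d[2]
def mask(im,lo,hi): return cv2.inRange(cv2.cvtColor(im,cv2.COLOR_RGB2HSV),np.array(lo),np.array(hi))
def blobs(m,amin=8):
    n,_,st,ce=cv2.connectedComponentsWithStats(m)
    return [(st[i,4],ce[i].round(1)) for i in range(1,n) if st[i,4]>=amin]
E
python3 - <<'E'
from h import *
im=cv2.imread("pics/top0.png")[:,:,::-1].copy()
x0,y0,x1,y1=220,205,352,330
sub=np.zeros_like(im); sub[y0:y1,x0:x1]=im[y0:y1,x0:x1]
red=mask(sub,(0,120,70),(8,255,255))|mask(sub,(172,120,70),(180,255,255))
for a,c in blobs(red): print("red",a,c,ray("top",c,.11).round(4),ray("top",c,.09).round(4))
bl=mask(sub,(95,150,90),(125,255,255)); bl[309:]=0
cs,_=cv2.findContours(bl,cv2.RETR_EXTERNAL,cv2.CHAIN_APPROX_NONE); c=max(cs,key=cv2.contourArea)
b=cv2.minAreaRect(c); bp=cv2.boxPoints(b); P=np.array([ray("top",p,.129) for p in bp]); print(b); print(P.round(4), np.linalg.norm(np.diff(P,axis=0),axis=1)); print("guard",P.mean(0).round(4))
w=mask(sub,(0,0,185),(180,60,255))
for a,c in blobs(w,15): print("white",a,c,ray("top",c,.12).round(4),ray("top",c,.09).round(4))
cv2.imwrite("pics/top0z.png",cv2.resize(im[200:330,215:425,::-1],None,fx=3.7,fy=3.7,interpolation=cv2.INTER_CUBIC))
E
```

```text
red 36 [333.1 218.6] [ 0.6365 -0.0023  0.11  ] [ 0.6403 -0.0025  0.09  ]
red 42 [337.2 314.6] [ 0.4688 -0.0137  0.11  ] [ 0.4693 -0.0141  0.09  ]
((300.9880065917969, 267.2004699707031), (72.58197021484375, 55.03599548339844), 87.70938873291016)
[[ 6.064e-01  1.026e-01  1.290e-01]
 [ 6.129e-01  7.900e-03  1.290e-01]
 [ 4.885e-01 -4.000e-04  1.290e-01]
 [ 4.822e-01  9.250e-02  1.290e-01]] [0.09490112 0.12466    0.09310683]
guard [0.5475 0.0506 0.129 ]
white 767 [283.5 227.6] [0.6162 0.0838 0.12  ] [0.6213 0.086  0.09  ]
white 1136 [291.9 271.2] [0.5405 0.0664 0.12  ] [0.5434 0.0681 0.09  ]
white 1348 [307.5 296.5] [0.4978 0.0381 0.12  ] [0.4995 0.039  0.09  ]
white 267 [310.5 285.9] [0.5161 0.0336 0.12  ] [0.5183 0.0343 0.09  ]
white 36 [257.4 299.6] [0.4902 0.1235 0.12  ] [0.4916 0.1269 0.09  ]
white 254 [310.8 317.2] [0.4629 0.0314 0.12  ] [0.4635 0.032  0.09  ]
white 189 [277.9 318.4] [0.4594 0.0872 0.12  ] [0.4599 0.0895 0.09  ]
```

View pics/top0z.png

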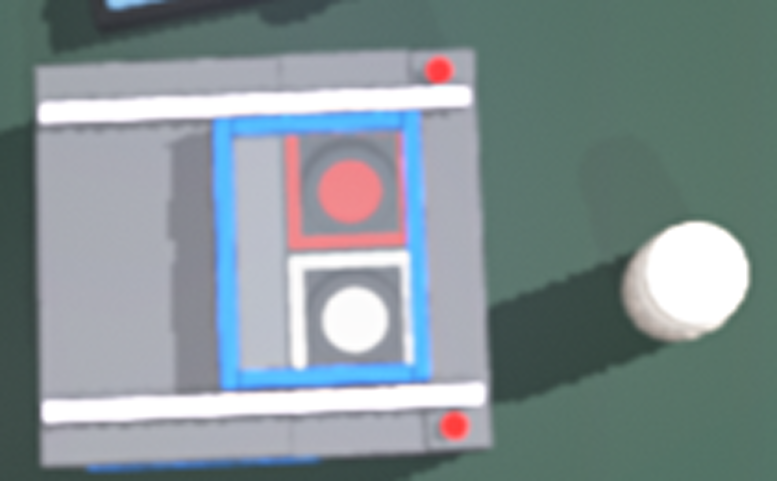

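The close-up confirms the layout. The guard measures 125x94 mm by ray against 126x96 mm given, and yaw is about 3.9°. The red key is at about (309.6,251.4) px and the white key at about (310.7,286.2) px. Next I fix the heater frame and work out the first move.

```bash
cat >> h.py <<'E'
def go(target,yaw_deg):
    "units (turn, shift) from present pose to TCP target, tool down, tool y at yaw_deg"
    s=telemetry.read_state(); q=R.from_quat(s["eef_rot"])
    a=np.radians(yaw_deg); y=np.array([np.cos(a),np.sin(a),0]); z=np.array([0,0,-1.]); x=np.cross(y,z)
    T=R.from_matrix(np.c_[x,y,z])
    print("t",round(s["time"],2),"pos",s["ee_pos"].round(4),"F",s["ft_force"].round(1),"turn",(np.degrees((q.inv()*T).as_rotvec())/5).round(2),"shift",(q.inv().apply(np.array(target)-s["ee_pos"])/.04).round(2))
E
python3 - <<'E'
from h import *
im=cv2.imread("pics/top0.png")[:,:,::-1].copy()
def cen(x,y,m):
    s=np.zeros(m.shape,np.uint8); s[y-12:y+13,x-11:x+12]=m[y-12:y+13,x-11:x+12]
    cs,_=cv2.findContours(s,cv2.RETR_EXTERNAL,cv2.CHAIN_APPROX_NONE)
    c=max(cs,key=cv2.contourArea); return cv2.minEnclosingCircle(c)
rk,rr=cen(309,251,mask(im,(0,80,150),(10,255,255))|mask(im,(170,80,150),(180,255,255)))
wk,wr=cen(311,286,mask(im,(0,0,225),(180,40,255)))
A=ray("top",rk,.09);B=ray("top",wk,.09);print(rk,rr,wk,wr,A,B,np.linalg.norm(A-B),np.degrees(np.arctan2(*(A-B)[1::-1])))
a=np.radians(3.9);ux=np.array([np.cos(a),np.sin(a),0]);uy=np.array([-ux[1],ux[0],0])
O=(A+B)/2; G=np.array([.5475,.0506,0]); print("O",O,"guard in heater",(G-O)@ux,(G-O)@uy)
L=[ray("top",p,.11)-O for p in((333.1,218.6),(337.2,314.6))]; print([(l@ux,l@uy) for l in L])
go(list((G-uy*.095)[:2])+[.2185],93.9)
E
```

```text
(309.0740661621094, 251.2716064453125) 8.263829231262207 (310.3999938964844, 286.0) 8.411998748779297 [0.57984169 0.03877969 0.09      ] [0.51808226 0.03445731 0.09      ] 0.06191050147445898 4.00345376825958
O [0.54896197 0.0366185  0.09      ] guard in heater -0.0005076302832654468 0.014048561417965622
[(np.float64(0.08469401548941614), np.float64(-0.044767619186468474)), (np.float64(-0.08341694651872228), np.float64(-0.044705764645686305))]
t 0.1 pos [0.1785 0.5986 0.2185] F [ 0.9  0.6 -1. ] turn [-0.02 -0.   -4.1 ] shift [-13.59 -12.72   0.02]
```

Call:
drive_tool(series=[0,0,-0.4,-0.7,-0.6,0,-1,0,0,-0.8,-1.4,-1.3,0,-1,0,0,-1.2,-2.1,-1.9,0,-1,0,0,-1.6,-2.8,-2.6,0,-1,0,0,-2.1,-3.5,-3.2,0,-1,0,0,-2.5,-4.2,-3.9,0,-1,0,0,-2.9,-4.9,-4.6,0,-1,0,0,-3.3,-5.6,-5.2,0,-1,0,0,-3.7,-6.3,-5.9,0,-1,0,0,-4.1,-7,-6.5,0,-1])

```text
time: 0.93
ee_pos: [0.373, 0.2675, 0.2191]
eef_rot: [-0.035, 0.999, 0.0, -0.0]
ft_force: [0.9, 0.2, 0.3]
width: 0.0284
grip_force: 0.0
```

Run:
```python
from h import *
go([.554,-.044,.2185],93.9)
```

```text
t 0.93 pos [0.373  0.2675 0.2191] F [0.9 0.2 0.3] turn [ 0.   -0.    0.02] shift [-3.97 -8.08  0.01]
```

Call:
drive_tool(series=[0,0,0,-0.4,-0.8,0,-1,0,0,0,-0.8,-1.6,0,-1,0,0,0,-1.2,-2.4,0,-1,0,0,0,-1.6,-3.2,0,-1,0,0,0,-2,-4,0,-1,0,0,0,-2.4,-4.9,0,-1,0,0,0,-2.8,-5.7,0,-1,0,0,0,-3.2,-6.5,0,-1,0,0,0,-3.6,-7.3,0,-1,0,0,0,-3.9,-8.1,0,-1])

```text
time: 1.77
ee_pos: [0.551, -0.0443, 0.219]
eef_rot: [-0.034, 0.999, -0.0, 0.0]
ft_force: [1.1, 0.3, -0.1]
width: 0.0007
grip_force: 0.0
```

Run:
```python
from h import *
go([.554,-.044,.140],93.9)
im=camera("top"); cv2.imwrite("pics/top1.png",cv2.resize(im[180:340,200:440,::-1],None,fx=3.3,fy=3.3,interpolation=cv2.INTER_CUBIC))
```

```text
t 1.77 pos [ 0.551  -0.0443  0.219 ] F [ 1.1  0.3 -0.1] turn [-0.    0.    0.01] shift [-0.07  0.    1.98]
```

View pics/top1.png

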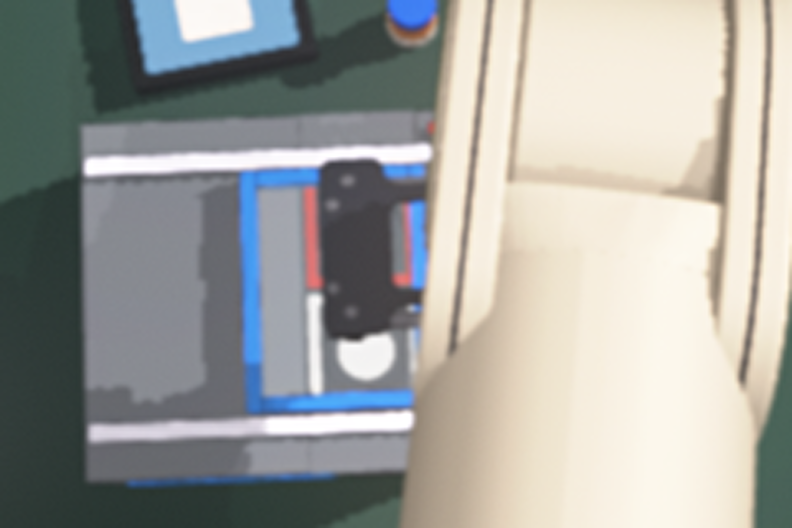

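The gripper is shut over the heater's -y end. Its body is above the guard, whose frame is still home, and the white key is at about (366,355) in the crop. I descend and push.

Call:
drive_tool(series=[0,0,0,0,0,0.6,-1,0,0,0,0,0,1.2,-1,0,0,0,0,0,1.7,-1,0,0,0,0,0,1.98,-1,0,0,0,0,0,1.98,-1,0,0,0,0,0.4,1.98,-1,0,0,0,0,0.7,1.98,-1,0,0,0,0,0.9,1.98,-1,0,0,0,0,1.1,1.98,-1,0,0,0,0,1.3,1.98,-1])

```text
time: 2.65
ee_pos: [0.547, 0.0099, 0.1407]
eef_rot: [-0.034, 0.999, 0.0, 0.0]
ft_force: [0.4, -0.5, -1.0]
width: 0.0008
grip_force: 0.0
```

Call:
drive_tool(series=[0,0,0,0,0.2,0,-1,0,0,0,0,0.4,0,-1,0,0,0,0,0.6,0,-1,0,0,0,0,0.8,0,-1,0,0,0,0,1,0,-1,0,0,0,0,1.2,0,-1,0,0,0,0,1.4,0,-1,0,0,0,0,1.5,0,-1])

```text
time: 3.32
ee_pos: [0.5425, 0.0704, 0.14]
eef_rot: [-0.035, 0.999, 0.0, -0.0]
ft_force: [-0.7, 1.0, -0.4]
width: 0.0002
grip_force: 0.0
```

Call:
drive_tool(series=[0,0,0,0,0.1,0,-1,0,0,0,0,0.2,0,-1,0,0,0,0,0.2,0,-1])

```text
time: 3.57
ee_pos: [0.542, 0.0776, 0.14]
eef_rot: [-0.034, 0.999, 0.0, -0.0]
ft_force: [0.2, -0.3, -0.1]
width: 0.0005
grip_force: 0.0
```

Run:
```python
from h import *
go([.58,.0388,.219],93.9)
im=camera("top"); cv2.imwrite("pics/top2.png",cv2.resize(im[180:340,200:440,::-1],None,fx=3.3,fy=3.3,interpolation=cv2.INTER_CUBIC))
```

```text
t 3.57 pos [0.542  0.0776 0.14  ] F [ 0.2 -0.3 -0.1] turn [ 0.   -0.    0.01] shift [-0.88 -1.03 -1.98]
```

View pics/top2.png

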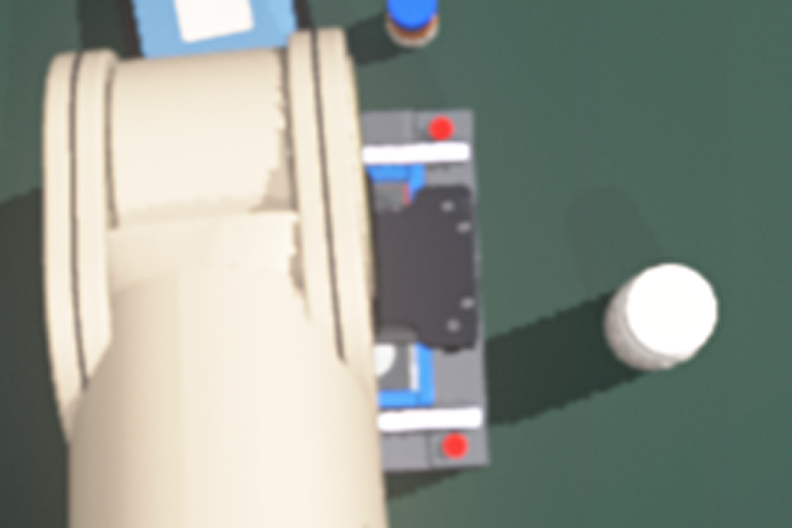

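The guard has not moved: its -y edge is still at about (425,190) px in the crop, and no force shows. I check the tip height in the scene view.

Run:
```python
from h import *
im=camera("scene"); cv2.imwrite("pics/sc2.png",cv2.resize(im[110:310,215:475,::-1],None,fx=3,fy=3,interpolation=cv2.INTER_CUBIC))
```

```text
(no output)
```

View pics/sc2.png

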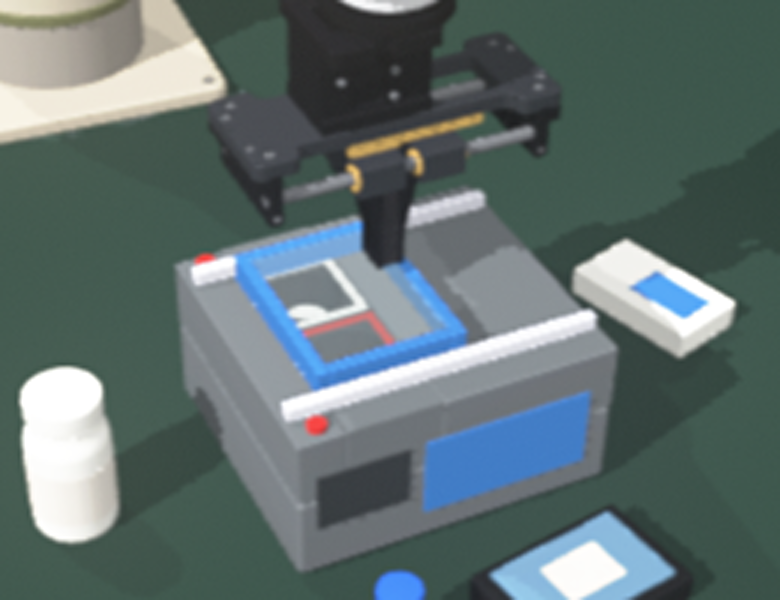

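Run:
```python
from h import *
def zat(px,xy):
    zs=np.arange(.05,.25,.001); e=[np.linalg.norm(ray("scene",px,z)[:2]-xy) for z in zs]; i=int(np.argmin(e)); return round(zs[i],3),round(e[i],4)
f=lambda u,v:(215+u/3,110+v/3)
print("tip near bottom corner",zat(f(387,264),np.array([.551,.078])))
O=np.array([.549,.0366]);a=np.radians(3.9);ux=np.array([np.cos(a),np.sin(a)]);uy=np.array([-ux[1],ux[0]])
for n,px,x,y in(("guard +x+y",(465,327),.063,.062),("guard +x-y",(316,372),.063,-.034),("guard -x-y",(238,258),-.063,-.034),("deck +x-y",(297,440),.095,-.062),("deck +x+y",(617,352),.095,.148),("lamp",(316,425),.0847,-.0447)):
    print(n,zat(f(*px),O+x*ux+y*uy))
s=telemetry.read_state(); print(s["ee_pos"],s["eef_rot"],s["joint_positions"],s["width"])
```

```text
tip near bottom corner (np.float64(0.141), np.float64(0.0006))
guard +x+y (np.float64(0.129), np.float64(0.0019))
guard +x-y (np.float64(0.128), np.float64(0.002))
guard -x-y (np.float64(0.123), np.float64(0.0057))
deck +x-y (np.float64(0.113), np.float64(0.0036))
deck +x+y (np.float64(0.104), np.float64(0.0027))
lamp (np.float64(0.109), np.float64(0.0027))
[0.54215583 0.07665553 0.14005113] [-3.39180394e-02  9.99424617e-01 -3.09552754e-05  2.34610298e-05] [-0.64355814  0.23086531  0.48074991  1.79312687 -0.11635249  1.1455121
  1.51307819] 0.0004724634825429304
```

The guard and deck heights come out right, but the fingertips show at z≈0.141, about level with the TCP and 22 mm higher than stated. I probe the free deck on the +y side gently to get the true tip height.

Call:
drive_tool(series=[0,0,0,0,0.5,0,-1,0,0,0,0,1.1,0,-1,0,0,0,0,1.6,0,-1,0,0,0,0,1.6,0.2,-1,0,0,0,0,1.6,0.4,-1,0,0,0,0,1.6,0.4,-1])

```text
time: 4.17
ee_pos: [0.537, 0.1393, 0.1222]
eef_rot: [-0.034, 0.999, -0.001, -0.001]
ft_force: [-0.6, 0.0, -0.7]
width: 0.0003
grip_force: 0.0
```

Call:
drive_tool(series=[0,0,0,0,0,0.1,-1,0,0,0,0,0,0.2,-1,0,0,0,0,0,0.2,-1])

```text
time: 4.42
ee_pos: [0.5376, 0.1397, 0.1153]
eef_rot: [-0.033, 0.999, -0.0, -0.0]
ft_force: [-0.2, 0.8, -0.2]
width: 0.0003
grip_force: 0.0
```

Call:
drive_tool(series=[0,0,0,0,0,0.1,-1,0,0,0,0,0,0.1,-1,0,0,0,0,0,0.1,-1])

```text
time: 4.67
ee_pos: [0.5377, 0.1406, 0.1119]
eef_rot: [-0.034, 0.999, -0.0, -0.0]
ft_force: [-0.6, -0.8, 0.2]
width: 0.0005
grip_force: 0.0
```

Run:
```python
from h import *
im=camera("scene"); cv2.imwrite("pics/sc3.png",cv2.resize(im[110:310,215:475,::-1],None,fx=3,fy=3,interpolation=cv2.INTER_CUBIC))
print(telemetry.read_state()["ft_force"])
```

```text
[-0.01901503 -0.4464135  -0.78671572]
```

View pics/sc3.png

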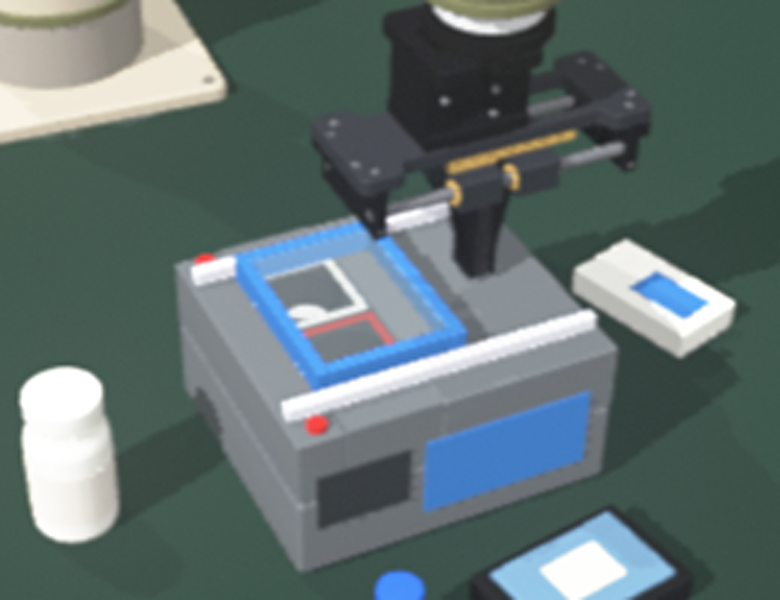

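The fingertip, at about (475,275) in the crop, sits almost on the deck's midline, where the xy estimate puts it, so only the height is off. I keep creeping down.

Call:
drive_tool(series=[0,0,0,0,0,0.08,-1,0,0,0,0,0,0.08,-1])

```text
time: 4.88
ee_pos: [0.5376, 0.1407, 0.1085]
eef_rot: [-0.034, 0.999, 0.0, -0.0]
ft_force: [0.3, 0.4, -0.4]
width: 0.0005
grip_force: 0.0
```

Call:
drive_tool(series=[0,0,0,0,0,0.08,-1,0,0,0,0,0,0.08,-1])

```text
time: 5.05
ee_pos: [0.538, 0.1408, 0.1071]
eef_rot: [-0.034, 0.999, 0.0, 0.0]
ft_force: [-6.6, -2.9, 17.6]
width: 0.0003
grip_force: 8.8
```

Call:
drive_tool(series=[0,0,0,0,0,0.08,-1,0,0,0,0,0,0.08,-1])

```text
time: 5.22
ee_pos: [0.5381, 0.1409, 0.1069]
eef_rot: [-0.034, 0.999, 0.001, 0.0]
ft_force: [-22.0, -5.3, 48.7]
width: 0.0004
grip_force: 24.8
```

Call:
drive_tool(series=[0,0,0,0,0,-0.5,-1,0,0,0,0,0,-1.2,-1,0,0,0,0,0,-1.2,-1])

```text
time: 5.47
ee_pos: [0.5401, 0.1413, 0.1552]
eef_rot: [-0.034, 0.999, 0.001, 0.003]
ft_force: [-0.2, -0.0, 0.2]
width: 0.0006
grip_force: 0.0
```

Run:
```python
from h import *
f=lambda u,v:(215+u/3,110+v/3)
for p in((461,270),(475,276),(494,270)): print(p,ray("scene",f(*p),.1147).round(4))
im=cv2.imread("pics/sc3.png"); cv2.imwrite("pics/sc3z.png",cv2.resize(im[150:310,400:560],None,fx=3.5,fy=3.5))
go([.554,-.044,.150],93.9)
```

```text
(461, 270) [0.5404 0.1328 0.1147]
(475, 276) [0.5492 0.1384 0.1147]
(494, 270) [0.5478 0.1519 0.1147]
t 5.47 pos [0.5401 0.1413 0.1552] F [-0.2 -0.   0.2] turn [ 0.03  0.07 -0.  ] shift [-0.03 -4.64  0.12]
```

View pics/sc3z.png

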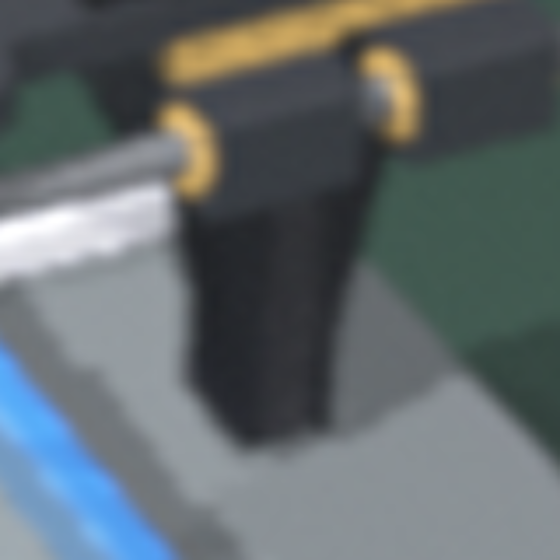

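The tip footprint is centred at about (0.540, 0.141), within 3 mm of the TCP in xy. The tips sit about 3 mm above the reported TCP z. I go back to the -y side and push at TCP z≈0.114.

Call:
drive_tool(series=[0,0.07,0,0,-0.8,0,-1,0,0.07,0,0,-1.6,0,-1,0,0.07,0,0,-2.4,0,-1,0,0.07,0,0,-3.2,0,-1,0,0.07,0,0,-3.8,0,-1,0,0.07,0,0,-4.3,0,-1,0,0.07,0,0,-4.3,0.4,-1,0,0.07,0,0,-4.3,0.8,-1,0,0.07,0,0,-4.3,1.0,-1,0,0.07,0,0,-4.3,1.0,-1])

```text
time: 6.3
ee_pos: [0.5483, -0.0307, 0.1086]
eef_rot: [-0.034, 0.999, -0.0, -0.005]
ft_force: [0.0, -1.1, 0.0]
width: 0.0005
grip_force: 0.0
```

Call:
drive_tool(series=[0,0,0,0,0.2,0,-1,0,0,0,0,0.4,0,-1,0,0,0,0,0.6,0,-1,0,0,0,0,0.8,0,-1,0,0,0,0,1,0,-1])

```text
time: 6.72
ee_pos: [0.5472, 0.01, 0.1111]
eef_rot: [-0.034, 0.999, -0.0, -0.002]
ft_force: [0.4, -2.0, 1.5]
width: 0.0004
grip_force: 1.0
```

Call:
drive_tool(series=[0,0,0,0,0.2,-0.04,-1,0,0,0,0,0.4,-0.04,-1,0,0,0,0,0.6,-0.04,-1,0,0,0,0,0.8,-0.04,-1,0,0,0,0,1,-0.04,-1,0,0,0,0,1.2,-0.04,-1,0,0,0,0,1.4,-0.04,-1,0,0,0,0,1.5,-0.04,-1,0,0,0,0,1.6,-0.04,-1,0,0,0,0,1.6,-0.04,-1])

```text
time: 7.55
ee_pos: [0.5428, 0.0656, 0.1121]
eef_rot: [-0.031, 1.0, -0.004, -0.003]
ft_force: [0.4, -25.9, 4.6]
width: 0.0007
grip_force: 12.6
```

Call:
drive_tool(series=[0,0,0,0,0.1,0,-1,0,0,0,0,0.1,0,-1,0,0,0,0,0.1,0,-1])

```text
time: 7.8
ee_pos: [0.5428, 0.0657, 0.1121]
eef_rot: [-0.029, 1.0, -0.006, -0.003]
ft_force: [0.7, -36.2, 7.9]
width: 0.0002
grip_force: 18.2
```

Call:
drive_tool(series=[0,0,0,0,-0.3,0,-1,0,0,0,0,-0.4,-0.5,-1,0,0,0,0,-0.4,-1.2,-1,0,0,0,0,-0.4,-1.2,-1])

```text
time: 8.13
ee_pos: [0.5457, 0.0616, 0.1644]
eef_rot: [-0.034, 0.999, 0.001, -0.0]
ft_force: [0.0, 0.9, 1.6]
width: 0.0006
grip_force: 0.0
```

Run:
```python
from h import *
go([.5798,.0388,.150],93.9)
im=camera("scene"); cv2.imwrite("pics/sc4.png",cv2.resize(im[110:310,215:475,::-1],None,fx=3,fy=3,interpolation=cv2.INTER_CUBIC))
```

```text
t 8.13 pos [0.5457 0.0616 0.1644] F [0.  0.9 1.6] turn [ 0.02 -0.   -0.01] shift [-0.81 -0.63  0.36]
```

View pics/sc4.png

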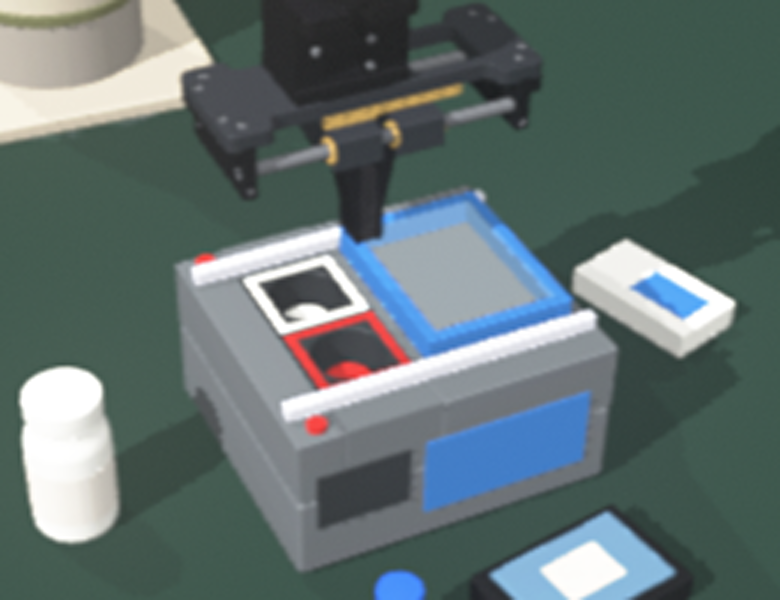

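The guard is aside, with its corners at about (570,302) and (430,350) px in the crop, and both wells are open. I check the guard travel and the lateral tip offset by ray casting.

Run:
```python
from h import *
f=lambda u,v:(215+u/3,110+v/3)
O=np.array([.549,.0366]);a=np.radians(3.9);ux=np.array([np.cos(a),np.sin(a)]);uy=np.array([-ux[1],ux[0]])
H=lambda p:((p[:2]-O)@ux*1000,(p[:2]-O)@uy*1000)
for n,p in(("+x+y",(570,302)),("+x-y",(430,351)),("-x-y",(340,243))): print("guard",n,np.round(H(ray("scene",f(*p),.129)),1))
im=cv2.imread("pics/sc4.png")
g=im[150:260,300:420]; m=(g.max(2)<75).astype(np.uint8)*255
cs,_=cv2.findContours(m,cv2.RETR_EXTERNAL,cv2.CHAIN_APPROX_NONE); c=max(cs,key=cv2.contourArea)[:,0]+[300,150]
low=c[c[:,1]>222]; print("tip px",low.min(0),low.max(0),c[c[:,1].argmax()])
pts=[(low[:,0].min(),low[low[:,0].argmin()][1]),tuple(c[c[:,1].argmax()]),(low[:,0].max(),low[low[:,0].argmax()][1])]
for z in(.142,.155,.167):
  print(z,[(p,np.round(H(ray("scene",f(*p),z)),1)) for p in((340,230),(357,241),(381,236))])
print("TCP",np.round(H(np.array([.5457,.0616])),1),pts)
```

```text
guard +x+y [ 69.5 131.3]
guard +x-y [75.3 34.7]
guard -x-y [-41.5  31.9]
tip px [342 223] [379 240] [357 240]
0.142 [((340, 230), array([-37.7,  30.1])), ((357, 241), array([-23. ,  34.7])), ((381, 236), array([-21.5,  50.2]))]
0.155 [((340, 230), array([-21.4,  22.5])), ((357, 241), array([-7., 27.])), ((381, 236), array([-5.6, 42.2]))]
0.167 [((340, 230), array([-6.4, 15.4])), ((357, 241), array([ 7.8, 19.9])), ((381, 236), array([ 9.2, 34.8]))]
TCP [-1.6 25.2] [(np.int64(342), np.int64(223)), (np.int64(357), np.int64(240)), (np.int64(379), np.int64(233))]
```

Run:
```python
from h import *
O=np.array([.549,.0366]);a=np.radians(3.9);ux=np.array([np.cos(a),np.sin(a)]);uy=np.array([-ux[1],ux[0]])
H=lambda p:np.round(((p[:2]-O)@ux*1000,(p[:2]-O)@uy*1000),1)
a0=cv2.imread("pics/scene0.png")[:,:,::-1].copy(); a1=camera("scene"); cv2.imwrite("pics/sc5.png",a1[:,:,::-1])
for im in(a0,a1):
    m=mask(im,(98,140,110),(120,255,255)); m[:170]=0;m[242:]=0;m[:,:280]=0;m[:,415:]=0
    n,l,st,ce=cv2.connectedComponentsWithStats(m); i=1+st[1:,4].argmax()
    ys,xs=np.where(l==i); P=np.c_[xs,ys]
    # bounding extreme points: right-most, bottom-most, left-most, top-most of frame
    for nm,k in(("right",P[:,0].argmax()),("bottom",P[:,1].argmax()),("left",P[:,0].argmin()),("top",P[:,1].argmin())): print(nm,P[k],H(ray("scene",P[k],.129)),H(ray("scene",P[k],.111)))
    print()
```

```text
right [369 219] [63.6 61.8] [44.2 73. ]
bottom [320 239] [ 76.5 -38.5] [ 57.5 -30. ]
left [294 195] [-56.8 -30.9] [-79.4 -22.2]
top [338 183] [-57.   59.3] [-79.6  70.4]

right [405 209] [ 65.4 133.7] [ 46.  146.8]
bottom [355 227] [72.9 29.5] [53.8 39.8]
left [329 188] [-49.6  37. ] [-72.   47.6]
top [370 174] [-58.  128.3] [-80.6 141.3]
```

The displacement is about 70 mm, and the guard's -y face is at heater y≈35 mm. That is exactly bore edge + 12 mm, so the guard is at its stop and simply did not start fully home. Before going into the well I check the height of the gripper body above the tips.

Run:
```python
from h import *
f=lambda u,v:(215+u/3,110+v/3)
O=np.array([.549,.0366]);a=np.radians(3.9);ux=np.array([np.cos(a),np.sin(a)]);uy=np.array([-ux[1],ux[0]])
H=lambda p:np.round(((p[:2]-O)@ux*1000,(p[:2]-O)@uy*1000),1)
t=H(np.array([.5377,.1406]))
for z in(.15,.16,.17,.18,.19): print("sc3 rel TCP, z above tip",round(z-.1147,3),[H(ray("scene",f(*p),z))-t for p in((380,235),(632,168))])
t=H(np.array([.5457,.0616]))
for z in(.205,.215,.225,.235,.245): print("sc4",round(z-.167,3),[H(ray("scene",f(*p),z))-t for p in((250,195),(521,126))])
go([.578,.039,.150],93.9); go([.578,.039,.081],93.9)
```

```text
sc3 rel TCP, z above tip 0.035 [array([ -8.7, -59.3]), array([ -6.5, 117.3])]
sc3 rel TCP, z above tip 0.045 [array([  3.6, -65.5]), array([  5.8, 108.4])]
sc3 rel TCP, z above tip 0.055 [array([ 15.9, -71.7]), array([18. , 99.5])]
sc3 rel TCP, z above tip 0.065 [array([ 28.2, -77.8]), array([30.3, 90.6])]
sc3 rel TCP, z above tip 0.075 [array([ 40.5, -84. ]), array([42.6, 81.7])]
sc4 0.038 [array([ -9.4, -64.2]), array([ -7.9, 111.2])]
sc4 0.048 [array([  4. , -69.6]), array([  5.5, 102.9])]
sc4 0.058 [array([ 17.5, -74.9]), array([18.9, 94.7])]
sc4 0.068 [array([ 30.9, -80.2]), array([32.3, 86.4])]
sc4 0.078 [array([ 44.3, -85.5]), array([45.7, 78.1])]
t 8.23 pos [0.544  0.062  0.1608] F [ 0.4  0.3 -0.7] turn [ 0.02 -0.05  0.01] shift [-0.81 -0.63  0.27]
t 8.23 pos [0.544  0.062  0.1608] F [ 0.4  0.3 -0.7] turn [ 0.02 -0.05  0.01] shift [-0.82 -0.63  1.99]
```

The gripper body is about 72 mm above the tips, so it clears. I move over the red well.

Call:
drive_tool(series=[0,0,0,-0.4,-0.3,0,-1,0,0,0,-0.82,-0.63,0,-1,0,0,0,-0.82,-0.63,0.3,-1,0,0,0,-0.82,-0.63,0.6,-1,0,0,0,-0.82,-0.63,0.6,-1,0,0,0,-0.82,-0.63,0.6,-1])

```text
time: 8.73
ee_pos: [0.5762, 0.0389, 0.1342]
eef_rot: [-0.034, 0.999, -0.0, -0.005]
ft_force: [-0.0, -0.3, 0.7]
width: 0.0006
grip_force: 0.0
```

Run:
```python
from h import *
go([.578,.039,.090],93.9)
im=camera("scene"); cv2.imwrite("pics/sc6.png",cv2.resize(im[150:270,270:430,::-1],None,fx=5,fy=5,interpolation=cv2.INTER_CUBIC))
```

```text
t 8.73 pos [0.5762 0.0389 0.1342] F [-0.  -0.3  0.7] turn [ 0.   -0.11  0.01] shift [-0.05  0.    1.1 ]
```

View pics/sc6.png

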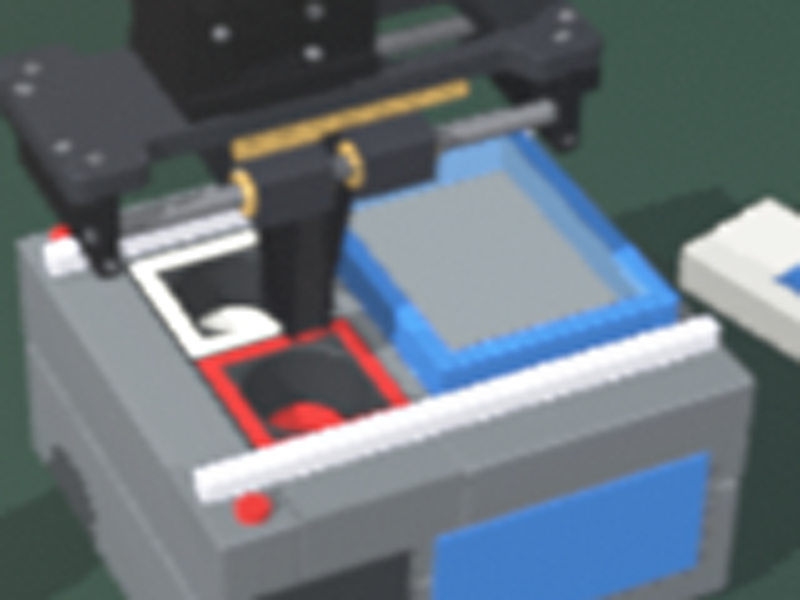

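The tip is at about (300,335) px, hanging 27 mm above the red insert, with the guard aside. I check the tip by ray before descending.

Run:
```python
from h import *
f=lambda u,v:(270+u/5,150+v/5)
P=[ray("scene",f(*p),.137)[:2].round(4) for p in((262,312),(288,336),(330,330))]; print(P,"centre",(P[0]+P[2])/2)
R0=ray("scene",f(317,390),.11); print("frame?",[ray("scene",f(*p),.11)[:2].round(4) for p in((203,363),(340,320),(410,402))])
```

```text
[array([0.5711, 0.0291]), array([0.5869, 0.0328]), array([0.589 , 0.0477])] centre [0.58005 0.0384 ]
frame? [array([0.5591, 0.0109]), array([0.5536, 0.066 ]), array([0.6056, 0.0719])]
```

Call:
drive_tool(series=[0,0,0,-0.05,0,0.3,-1,0,0,0,-0.05,0,0.6,-1,0,0,0,-0.05,0,0.85,-1,0,0,0,-0.05,0,1.05,-1,0,0,0,-0.05,0,1.15,-1,0,0,0,-0.05,0,1.15,-1])

```text
time: 9.28
ee_pos: [0.5788, 0.038, 0.0885]
eef_rot: [-0.034, 0.999, -0.0, -0.004]
ft_force: [1.0, 0.2, -0.4]
width: 0.0005
grip_force: 0.0
```

Call:
drive_tool(series=[0,0,0,0,0,0.1,-1,0,0,0,0,0,0.14,-1,0,0,0,0,0,0.14,-1])

```text
time: 9.53
ee_pos: [0.5799, 0.0381, 0.0845]
eef_rot: [-0.034, 0.999, -0.0, -0.003]
ft_force: [-0.7, 0.2, 3.6]
width: 0.0006
grip_force: 1.6
```

Spring contact (3.6 N, at the expected height). I press on to the stop and hold.

Call:
drive_tool(series=[0,0,0,0,0,0.07,-1,0,0,0,0,0,0.11,-1,0,0,0,0,0,0.11,-1])

```text
time: 9.78
ee_pos: [0.58, 0.0381, 0.0811]
eef_rot: [-0.034, 0.999, 0.0, -0.002]
ft_force: [-3.2, -1.0, 13.1]
width: 0.0006
grip_force: 6.1
```

Call:
drive_tool(series=[0,0,0,0,0,0.03,-1,0,0,0,0,0,0.03,-1,0,0,0,0,0,0.03,-1])

```text
time: 10.03
ee_pos: [0.5801, 0.0381, 0.0809]
eef_rot: [-0.034, 0.999, 0.0, -0.002]
ft_force: [-10.0, -0.8, 24.5]
width: 0.0007
grip_force: 11.9
```

Call:
drive_tool(series=[0,0,0,0,0,0,-1,0,0,0,0,0,0,-1,0,0,0,0,0,0,-1,0,0,0,0,0,0,-1,0,0,0,0,0,0,-1,0,0,0,0,0,0,-1,0,0,0,0,0,0,-1,0,0,0,0,0,0,-1,0,0,0,0,0,0,-1,0,0,0,0,0,0,-1])

```text
time: 10.87
ee_pos: [0.5801, 0.0381, 0.0809]
eef_rot: [-0.034, 0.999, 0.001, -0.002]
ft_force: [-8.5, -0.8, 23.5]
width: 0.0001
grip_force: 11.9
```

Call:
drive_tool(series=[0,0,0,0,0,0,-1,0,0,0,0,0,0,-1,0,0,0,0,0,0,-1,0,0,0,0,0,0,-1,0,0,0,0,0,0,-1,0,0,0,0,0,0,-1,0,0,0,0,0,0,-1,0,0,0,0,0,0,-1,0,0,0,0,0,0,-1,0,0,0,0,0,0,-1])

```text
time: 11.7
ee_pos: [0.5801, 0.0381, 0.0809]
eef_rot: [-0.034, 0.999, 0.001, -0.002]
ft_force: [-9.0, -0.4, 24.0]
width: 0.0004
grip_force: 11.9
```

Call:
drive_tool(series=[0,0,0,0,0,0,-1,0,0,0,0,0,0,-1,0,0,0,0,0,-0.3,-1,0,0,0,0,0,-0.9,-1,0,0,0,0,0,-1.5,-1,0,0,0,0,0,-2.0,-1,0,0,0,0,0,-2.0,-1])

```text
time: 12.28
ee_pos: [0.5819, 0.0382, 0.1627]
eef_rot: [-0.034, 0.999, 0.001, -0.0]
ft_force: [0.3, 0.6, 0.1]
width: 0.0002
grip_force: 0.0
```

Run:
```python
from h import *
O=np.array([.549,.0366]);a=np.radians(3.9);ux=np.array([np.cos(a),np.sin(a)]);uy=np.array([-ux[1],ux[0]])
p=O+.165*uy; print(p); go([*p,.160],93.9)
```

```text
[0.53777748 0.20121791]
t 12.28 pos [0.5819 0.0382 0.1627] F [0.3 0.6 0.1] turn [ 0.01 -0.   -0.  ] shift [0.83 4.14 0.07]
```

The key was held down for about 2 s and released. Now over to the guard's +y side.

Call:
drive_tool(series=[0,0,0,0.1,0.7,0,-1,0,0,0,0.3,1.4,0,-1,0,0,0,0.4,2.1,0,-1,0,0,0,0.6,2.8,0,-1,0,0,0,0.7,3.5,0,-1,0,0,0,0.83,4.15,0,-1,0,0,0,0.83,4.15,0.4,-1,0,0,0,0.83,4.15,0.8,-1,0,0,0,0.83,4.15,1.15,-1,0,0,0,0.83,4.15,1.15,-1])

```text
time: 13.12
ee_pos: [0.5333, 0.201, 0.1096]
eef_rot: [-0.034, 0.999, -0.001, -0.005]
ft_force: [0.6, -0.6, 0.3]
width: 0.0007
grip_force: 0.0
```

Run:
```python
from h import *
p=np.array([.549,.0366])+.06*np.array([-.068,.9977]); go([*p,.114],93.9)
```

```text
t 13.12 pos [0.5333 0.201  0.1096] F [ 0.6 -0.6  0.3] turn [-0.02 -0.12  0.  ] shift [-0.11 -2.63 -0.11]
```

Call:
drive_tool(series=[0,0,0,0,0,-0.05,-1,0,0,0,-0.05,-0.3,-0.05,-1,0,0,0,-0.05,-0.6,-0.05,-1,0,0,0,-0.05,-0.8,-0.05,-1,0,0,0,-0.05,-1.0,-0.05,-1,0,0,0,-0.05,-1.2,-0.05,-1,0,0,0,-0.05,-1.4,-0.05,-1,0,0,0,-0.05,-1.6,-0.05,-1,0,0,0,-0.05,-1.8,-0.05,-1,0,0,0,-0.05,-2,-0.05,-1])

```text
time: 13.95
ee_pos: [0.5427, 0.1211, 0.1148]
eef_rot: [-0.034, 0.999, -0.0, -0.003]
ft_force: [0.3, 2.4, 1.5]
width: 0.0004
grip_force: 1.0
```

Call:
drive_tool(series=[0,0,0,0,-0.2,0,-1,0,0,0,0,-0.4,0,-1,0,0,0,0,-0.55,0,-1,0,0,0,0,-0.65,0,-1,0,0,0,0,-0.65,0,-1])

```text
time: 14.37
ee_pos: [0.5443, 0.0951, 0.1147]
eef_rot: [-0.034, 0.999, -0.0, -0.003]
ft_force: [0.7, 0.9, 0.2]
width: 0.0005
grip_force: 0.0
```

Call:
drive_tool(series=[0,0,0,0,-0.1,0,-1,0,0,0,0,-0.2,0,-1,0,0,0,0,-0.25,0,-1,0,0,0,0,-0.25,0,-1])

```text
time: 14.7
ee_pos: [0.5443, 0.0945, 0.1148]
eef_rot: [-0.038, 0.999, 0.005, -0.003]
ft_force: [-1.9, 26.9, -2.0]
width: 0.0002
grip_force: 13.3
```

Call:
drive_tool(series=[0,0,0,0,-0.1,0,-1,0,0,0,0,-0.1,0,-1,0,0,0,0,-0.1,0,-1])

```text
time: 14.95
ee_pos: [0.5442, 0.0944, 0.1149]
eef_rot: [-0.039, 0.999, 0.006, -0.003]
ft_force: [-2.5, 37.6, -2.5]
width: 0.0004
grip_force: 18.9
```

The stop is reached. The two stop positions (29 and 58 mm) agree with 85 mm travel and a 9 mm tip half-width. I back off, lift clear and verify.

Call:
drive_tool(series=[0,0,0,0,0.5,0,-1,0,0,0,0,0.9,0,-1,0,0,0,0,1.2,-0.5,-1,0,0,0,0,1.5,-1.2,-1,0,0,0,0,2.2,-1.8,-1,0,0,0,0,3,-2,-1,0,0,0,0,3.8,-2,-1,0,0,0,0.3,4.6,-2,-1,0,0,0,0.8,5.3,-2,-1,0,0,0,1.2,6,-2,-1])

```text
time: 15.78
ee_pos: [0.4804, 0.319, 0.1947]
eef_rot: [-0.034, 0.999, -0.001, -0.003]
ft_force: [-0.1, -0.2, 0.0]
width: 0.0004
grip_force: 0.0
```

Call:
drive_tool(series=[0,0,0,0.3,0.7,0,-1,0,0,0,0.6,1.4,0,-1,0,0,0,0.9,2.1,0,-1,0,0,0,0.9,2.1,0,-1,0,0,0,0.9,2.1,0,-1])

```text
time: 16.2
ee_pos: [0.4386, 0.4008, 0.1947]
eef_rot: [-0.036, 0.999, -0.001, -0.003]
ft_force: [1.1, 0.1, 0.3]
width: 0.0004
grip_force: 0.0
```

Run:
```python
from h import *
O=np.array([.549,.0366]);a=np.radians(3.9);ux=np.array([np.cos(a),np.sin(a)]);uy=np.array([-ux[1],ux[0]])
im=camera("top"); cv2.imwrite("pics/top9.png",im[:,:,::-1]); old=cv2.imread("pics/top0.png")[:,:,::-1].copy()
for q in(old,im):
    s=np.zeros_like(q); s[205:309,220:352]=q[205:309,220:352]
    cs,_=cv2.findContours(mask(s,(95,150,90),(125,255,255)),cv2.RETR_EXTERNAL,cv2.CHAIN_APPROX_NONE); c=max(cs,key=cv2.contourArea); b=cv2.minAreaRect(c)
    p=ray("top",b[0],.129)[:2]-O; print("guard",b[1],p@ux,p@uy)
d=cv2.absdiff(im,old).max(2)
for n,(x0,y0,x1,y1) in dict(jar=(380,255,422,297),carton=(140,265,195,338),case=(230,155,300,212),vial=(314,170,336,196)).items():
    print(n,"changed px",int((d[y0:y1,x0:x1]>60).sum()))
s=telemetry.read_state(); print(s["time"],s["ee_pos"],s["ft_force"])
```

```text
guard (72.58197021484375, 55.03599548339844) -0.0011382844440317593 0.014124460051995502
guard (72.58197021484375, 55.075958251953125) -0.0011383447119114305 0.00023074277515370406
jar changed px 0
carton changed px 0
case changed px 0
vial changed px 0
16.25 [0.43993908 0.39919033 0.19485747] [ 0.34816898 -0.77161999  0.28324879]
```

```bash
python3 -c "
from bench import r
print(r.close_job())"
```

```text
the job is handed in; nothing more can be done
None
```

The job is handed in at about 16 s: the guard was pushed aside to its stop, the red reset key was held down for about 2 s, and the guard was pushed back to its home stop. The last top view shows the jar, carton, case and vial unmoved; no verdict came back, and the keys being up was not checked by camera.

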